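Clear the lab bench after a practical

ROBOT

A 6-joint arm with a two-finger parallel gripper is mounted at the origin on the work surface. World frame = base frame: x ahead of the robot, y to its left, z up, the work surface at z = 0. Lengths are in m, angles in rad, forces in N, time in s.
With the tool pointing down it reaches from about 0.35 to 0.875 m from the base axis. Payload 4.2 kg.
Tool frame: the origin (TCP) lies at the very end of the fingers, on their centre line; the grasp point (between the pads) lies 19 mm behind it; z points along the fingers, y is the line along which they close (so a half turn about z gives the same grasp; the last joint's range is limited). The gripper opens to 87 mm and grips with 3 to 60 N. Pads are 19 mm wide; open, the fingers measure 117 mm over their backs; the gripper's body (75 mm by 190 mm) begins 51 mm behind the grasp point.
Start: joints at [1.404, 0.385, 0.008, 0, -1.194, -0.259], TCP at [0.258, 0.569, 0.199] pointing down, gripper open.
Joint ranges: [-3.14, 3.14], [-1.21, 2.06], [-1.07, 1.41], [-3.16, 2.05], [-2.99, -0.16], [-3.1, 3.1]. Speed limits (rad/s): [2.79, 2.79, 3.14, 3.14, 3.14, 3.14].

INTERFACE

Orientations are given as a unit quaternion [w, x, y, z].
In Python, from plant import arm gives the robot as it stands.
- The arm moves only by the tool carry_out, never from a script. Its arguments are lists of equal length, an entry for each row: "translation": the shift along the tool's x, y, z in m, a list of three; "rot": the turn, a rotation vector about the tool's x, y, z in degrees, a list of three. A call has 1 to 10 rows; each row shifts and turns the commanded pose from where the row before left it, along the tool's axes as they then stand; what a row does not reach is not made up. A row lasts 1/12 s, in which the tool goes at most 41.7 mm and 7.16 degrees, less where a joint would pass 70% of its speed; a pose out of reach is approached as far as the arm can. A call with a gripper value outside its range is refused whole. "hand" is the opening, from 0 (shut) to 1 (fully open), set as the call begins (left out, the last holds). The fingers move at their own pace and stop on an object; the grip force is fixed at half the most. Time passes only in rows, so rows that do not move let the fingers close. It gives the time, the measured TCP pose, the force and the opening at its end, in the units of the state.
- arm.get_obs(): the state, without advancing time (a new reading comes with each control period).
- arm.grab_frame(name): name is "side" or "top"; returns (picture, depth): 480x640x3 uint8, red, green, blue; 480x640 float32, m along the optical axis (not along the pixel's ray), 0 where there is no reading.
- arm.camera_params(name): a dict with "mtx" (3x3 intrinsics, pixels), "extrinsics" (4x4, takes a point from world to camera coordinates). Camera axes: x right, y down, z forward; pixel columns grow to the right and rows downward; lengths in m; the calibration is good to about 2 mm. A picture is of the moment at which its call begins. camera_params takes no time and is no camera call.
- arm.close_job(): hands the job in, once; it reports no verdict.
The state is a dict: "t": time; "joint_positions": joint angles; "joint_vel": joint speeds; "joint_torque": joint torques, N m; "tcp_pos": TCP position; "orientation": TCP orientation; "wrist_force": force on the tool from outside, world axes, zero at the start; "moment": the same for the moment, N m; "width": opening from 0.0 (shut) to 1.0 (fully open).
Only numpy, scipy, OpenCV 4.12 (cv2) and the standard library are available. Lean on these libraries where they do the work, as an engineer would, in place of code of your own. Each camera call takes 0.05 s, during which the arm holds its last target. There are 200 camera calls.

TASK

Put the things from the practical away where each belongs: stand both small amber bottles in the white foam box, the squat white jar in the steel tray, and the steel calibration weight in the round recess of its wooden block. Everything must end standing upright, right at the bottom of its place and let go; on the way do not knock any of them over, and leave the big bottle, the flask and the pipette-tip rack where they are.

Things in the scene. Friction and masses are not known exactly. Their poses are not given: they have to be found in the camera images.
- bottle_a_mid (a point): small amber glass bottle with a white screw cap, standing on the bench; 92 mm tall; body 36 mm in diameter up to 66 mm above its base, then a shoulder and a cap 24 mm in diameter (74 to 92 mm); about 0.12 kg, varies. This point is on its axis, half-way up, 46 mm above its base; z is up along the axis
- bottle_b_mid (a point): second small amber bottle, the same as the first in every way (the two are interchangeable); this point is on its axis, 46 mm above its base; z up along the axis
- jar_mid (a point): squat white plastic sample jar, 44 mm tall; body 45 mm in diameter, lid (the top 14 mm) 48 mm in diameter; 0.08 kg. This point is on its axis, half-way up, 22 mm above its base; z is up along the axis
- weight_mid (a point): plain steel calibration weight: cylinder 38 mm in diameter and 48 mm tall, with a small knob on top (22 mm in diameter, 68 mm in all); 0.5 kg. This point is on its axis, 34 mm above its base, a good height to grip the cylinder; z is up along the axis
- foam_box: low open white foam box, fixed to the bench; outside 124 mm along its x, 174 mm along its y, 36 mm tall; walls 12 mm thick, so inside 100 x 150 mm; inner floor 12 mm above the bench. Room for both bottles side by side along its y. Origin: centre of its underside, z up
- steel_tray: shallow open steel tray, fixed to the bench; outside 100 mm along its x, 140 mm along its y, 20 mm tall; walls and floor 3 mm thick, inner floor 3 mm above the bench. Origin: centre of its underside, z up
- weight_block: square wooden block, fixed to the bench, 96 x 96 mm and 18 mm tall, with one round recess in its middle, 56 mm in diameter and 10 mm deep (recess floor 8 mm above the bench). Origin: centre of its underside, z up
- big_bottle: bystander: big amber reagent bottle with a blue cap and a paper label, 84 mm in diameter, 180 mm tall, loose, at the far side of the bench. Origin: centre of its underside
- flask: bystander: clear conical glass flask, 76 mm in diameter at the foot, 108 mm tall, loose, at the far side of the bench. Origin: centre of its underside
- tip_rack: bystander: white pipette-tip rack with a yellow top, 80 mm along its x, 120 mm along its y, 56 mm tall, loose, beside the robot on its right. Origin: centre of its underside
Things that resemble listed ones, but are neither listed nor needed, are in the scene too. Leave any purple look-alike of the part that bears bottle_a_mid alone.

How it is judged:
At the end, for the whole second after the job is handed in: Both small bottles stand inside the foam box and the jar inside the steel tray, each resting on the inner floor; the weight stands down in the recess of its block (axis within 14 mm of the recess centre); all four are upright within 0.15 rad and at rest, let go (x of bottle_a_mid in the frame of foam_box between -0.046 and 0.046 m and y of bottle_a_mid in the frame of foam_box between -0.071 and 0.071 m and z of bottle_a_mid in the frame of foam_box between 0.05 and 0.064 m and x of bottle_b_mid in the frame of foam_box between -0.046 and 0.046 m and y of bottle_b_mid in the frame of foam_box between -0.071 and 0.071 m and z of bottle_b_mid in the frame of foam_box between 0.05 and 0.064 m and x of jar_mid in the frame of steel_tray between -0.046 and 0.046 m and y of jar_mid in the frame of steel_tray between -0.066 and 0.066 m and z of jar_mid in the frame of steel_tray between 0.02 and 0.031 m and horizontal distance between weight_mid and weight_block below 0.014 m and z of weight_mid in the frame of weight_block below 0.046 m and angle between each of bottle_a_mid, bottle_b_mid, jar_mid, weight_mid's own z axis and vertical below 0.15 rad and linear speed of each of bottle_a, bottle_b, jar, weight below 0.02 m/s); the robot touches nothing.
It fails at once if one of the four things is knocked over (tilted by more than 0.8 rad) (angle between any of bottle_a_mid, bottle_b_mid, jar_mid, weight_mid's own z axis and vertical above 0.8 rad).
It fails at once if a bystander (big bottle, flask or tip rack) is moved by more than 25 mm (distance of any of big_bottle, flask, tip_rack from where it was at the start of the episode above 0.025 m).
It also fails if it takes over 112 s, if anything falls off the work surface, if the arm or the gripper's body presses on something with over 40 N, if the wrist force passes 120 N, or if a joint passes its speed limit or range.

## Working session

There is one attempt and no reset: what is moved stays moved. The work goes in short steps, Python scripts to look and compute and a tool call to move; the robot and the scene stay as the last step left them, time stands still between calls to the robot, and variables do not carry over. Pictures are saved under pics/ and viewed, on a budget of 14 in all, crops included, one or two more only if the job needs it, and the job is handed in when it is done.

Besides the shell and the picture viewer there is one more tool, called after "Request:" in YAML: its name, and indented under it one key for each argument. carry_out: Moves the arm, as the interface text tells. Its arguments: {"type":"object","properties":{"translation":{"type":"array","items":{"type":"array","items":{"type":"number"}}},"rot":{"type":"array","items":{"type":"array","items":{"type":"number"}}},"hand":{"type":"number"}},"required":["translation","rot"]}

```bash
ls; mkdir -p pics; python3 - <<'E'
from plant import arm
import cv2,numpy as np
for n in("top","side"):
    p,d=arm.grab_frame(n); np.savez(f"pics/{n}0.npz",p=p,d=d)
    cv2.imwrite(f"pics/{n}0.png",p[:,:,::-1]); c=arm.camera_params(n); print(n,np.round(c["mtx"],1).tolist(),np.round(c["extrinsics"],3).tolist(),(d>0).mean())
print(arm.get_obs())
E
```

```text
pics
top [[509.9, 0.0, 314.0], [0.0, 509.9, 232.3], [0.0, 0.0, 1.0]] [[0.013, -1.0, -0.011, -0.055], [-0.99, -0.011, -0.14, 0.552], [0.14, 0.012, -0.99, 1.3], [0.0, 0.0, 0.0, 1.0]] 0.9958561197916667
side [[621.8, 0.0, 309.6], [0.0, 621.8, 248.3], [0.0, 0.0, 1.0]] [[0.882, -0.471, 0.009, -0.499], [-0.273, -0.527, -0.804, 0.167], [0.384, 0.707, -0.594, 1.221], [0.0, 0.0, 0.0, 1.0]] 0.996201171875
{'t': 0.1, 'joint_positions': array([ 1.40357390e+00,  3.85476410e-01,  6.78940676e-03, -4.40486605e-04,
       -1.19403079e+00, -2.58595579e-01]), 'joint_vel': array([-0.00082208, -0.0027502 ,  0.0046412 ,  0.0013153 , -0.00040546,
        0.00193679]), 'joint_torque': array([ 4.44345314e-04, -3.91688490e+01,  1.87937719e+01,  4.23184231e+00,
        1.35280285e-02, -6.61220224e-05]), 'tcp_pos': array([0.25791331, 0.56866333, 0.19838073]), 'orientation': array([ 9.69079392e-04,  9.77402728e-01, -2.11383399e-01, -1.60626470e-04]), 'wrist_force': array([ 0.54153278, -0.88612811, -0.67404344]), 'moment': array([ 0.00396243,  0.00309918, -0.01125894]), 'width': 1.0066379399895282}
```

View pics/top0.png

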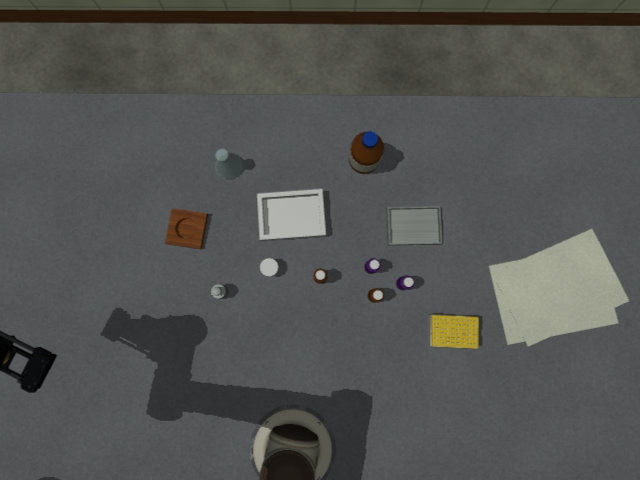

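View pics/side0.png

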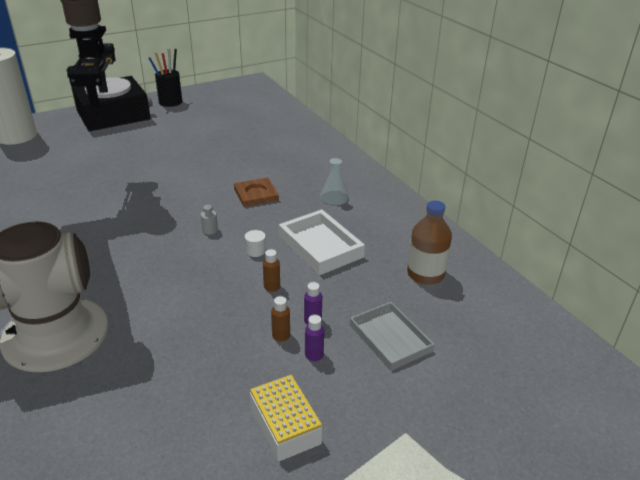

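The top view shows:
- amber bottles with caps at about (320,275) and (376,295)
- purple look-alikes at (372,265) and (405,283)
- jar (269,267), weight (218,291)
- block (187,229), box (292,214), tray (414,226)
- flask (228,163), big bottle (366,150), rack (455,331)

The side view agrees. Next I'll measure positions from the top view and cross-check them in the side view.

```bash
cat >h.py <<'E'
import numpy as np,cv2
from plant import arm
def ray(n,uv,z):
    "cast pixels onto plane z"
    c=arm.camera_params(n);E=c["extrinsics"];R,t=E[:3,:3],E[:3,3]
    o=-R.T@t; d=(np.linalg.inv(c["mtx"])@np.c_[np.atleast_2d(uv),np.ones(len(np.atleast_2d(uv)))].T).T@R
    return o+d*((z-o[2])/d[:,2])[:,None]
def cloud(n,d):
    c=arm.camera_params(n);E=c["extrinsics"];v,u=np.mgrid[:480,:640]
    P=np.stack([u,v,np.ones_like(u)],-1)@np.linalg.inv(c["mtx"]).T*d[...,None]
    return (P-E[:3,3])@E[:3,:3]
def blob(mask,win):
    u0,v0,u1,v1=win; m=np.zeros(mask.shape,np.uint8); m[v0:v1,u0:u1]=mask[v0:v1,u0:u1]
    k=cv2.findContours(m,cv2.RETR_EXTERNAL,cv2.CHAIN_APPROX_NONE)[0]
    return max(k,key=cv2.contourArea)
E
cat >m.py <<'E'
from h import *
T=np.load("pics/top0.npz");S=np.load("pics/side0.npz")
C={"top":cloud("top",T["d"]),"side":cloud("side",S["d"])}
I={"top":T["p"],"side":S["p"]}
print("table z",np.median(C["top"][350:400,380:420,2]),np.median(C["side"][380:420,130:170,2]))
def circ(name,n,win,zlo,zhi,z,white=0):
    P=C[n][...,2]; m=(P>zlo)&(P<zhi)
    if white: m&=I[n].min(-1)>white
    k=blob(m.astype(np.uint8)*255,win)
    M=cv2.moments(k); c=[M["m10"]/M["m00"],M["m01"]/M["m00"]]
    (e,r)=cv2.minEnclosingCircle(k); q=ray(n,c,z)[0]
    mm=np.zeros(m.shape,np.uint8);cv2.drawContours(mm,[k],-1,1,-1);zz=np.median(P[(mm>0)&m])
    print(name,n,np.round(c,1),"xy",np.round(q[:2],4),"r_px",round(r,1),"zmed",round(zz,4))
for nm,wt,ws in(("bA",(308,258,335,290),(258,245,285,268)),("bB",(362,283,390,308),(268,293,295,310))):
    circ(nm,"top",wt,.082,.1,.092); circ(nm,"side",ws,.086,.1,.092)
circ("jar","top",(252,250,285,285),.038,.055,.044);circ("jar","side",(240,225,270,262),.04,.055,.044)
circ("wt","top",(203,277,235,305),.060,.08,.068);circ("wt","side",(195,200,222,240),.062,.08,.068)
circ("pur1","top",(360,255,384,275),.082,.1,.092);circ("pur2","top",(394,272,418,294),.082,.1,.092)
for nm,w,zl,zh,z in(("box",(245,180,340,250),.026,.045,.036),("tray",(380,198,450,252),.012,.03,.020),("block",(155,200,218,257),.011,.03,.018),("rack",(420,305,490,360),.045,.07,.056)):
    k=blob(((C["top"][...,2]>zl)&(C["top"][...,2]<zh)).astype(np.uint8)*255,w)
    b=cv2.boxPoints(cv2.minAreaRect(k)); q=ray("top",b,z)[:,:2]; e=q[1:3]-q[0:2]
    print(nm,"ctr",np.round(q.mean(0),4),"sides",np.round(np.linalg.norm(e,axis=1),4),"dirs deg",np.round(np.degrees(np.arctan2(e[:,1],e[:,0])),1))
g=I["top"]
for nm,z,w in(("bigb",.18,(350,125,390,155)),("flask",.108,(210,145,235,165))): circ(nm,"top",w,z-.02,z+.02,z)
E
python3 m.py
```

```text
table z 0.0013175349246938688 -0.0004787138473194381
bA top [319.5 274.8] xy [ 0.4386 -0.0648] r_px 4.7 zmed 0.0932
bA side [270.3 253.6] xy [ 0.4355 -0.0698] r_px 5.7 zmed 0.0913
bB top [377.  294.8] xy [ 0.391  -0.2075] r_px 5.1 zmed 0.093
bB side [279.7 301.3] xy [ 0.3878 -0.2125] r_px 6.2 zmed 0.0908
jar top [268.2 267.1] xy [0.4597 0.0683] r_px 9.3 zmed 0.045
jar side [254.4 236.3] xy [0.4573 0.0647] r_px 10.2 zmed 0.0438
wt top [216.2 290.9] xy [0.3961 0.1962] r_px 4.4 zmed 0.0691
wt side [207.2 207.8] xy [0.3931 0.1908] r_px 4.3 zmed 0.0673
pur1 top [373.5 264.4] xy [ 0.4661 -0.1991] r_px 4.7 zmed 0.0932
pur2 top [407.5 281.8] xy [ 0.4238 -0.2831] r_px 4.8 zmed 0.0933
box ctr [0.6008 0.0144] sides [0.1757 0.126 ] dirs deg [ -85.1 -175.3]
tray ctr [ 0.5768 -0.3133] sides [0.1468 0.0996] dirs deg [-89.4 178.7]
block ctr [0.5628 0.2953] sides [0.0979 0.0999] dirs deg [ -6.4 -98.9]
rack ctr [ 0.3032 -0.4032] sides [0.0788 0.1214] dirs deg [ -3.7 -91.8]
bigb top [369.1 139.4] xy [ 0.7598 -0.1804] r_px 8.3 zmed 0.1808
flask top [221.4 155.2] xy [0.7387 0.1884] r_px 6.7 zmed 0.1091
```

```bash
cat >go.py <<'E'
import sys,numpy as np
from plant import arm
from scipy.spatial.transform import Rotation as R
W=dict(W=(.3946,.1935),BL=(.5613,.293),A=(.437,-.067),SA=(.596,.048),B=(.389,-.210),SB=(.602,-.024),J=(.4585,.0665),T=(.575,-.3155))
o=arm.get_obs();q=o["orientation"];M=R.from_quat(q,scalar_first=True).as_matrix();p=o["tcp_pos"]
print("z axis",np.round(M[:,2],3),"t",o["t"])
for k in sys.argv[1:]:
    t=np.array([*W[k],p[2]]);s=M.T@(t-p);print(k,"shift mm",np.round(s*1e3,1),"rows",np.linalg.norm(s)/.038);p=t
E
python3 go.py W BL A SA B SB J T
```

```text
z axis [-0.001 -0.002 -1.   ] t 0.1
W shift mm [279.5 285.2   0.6] rows 10.507574464026373
BL shift mm [ 110.7 -159.5   -0.3] rows 5.108866064536627
A shift mm [ 35.6 379.2   0.7] rows 10.022498582655686
SA shift mm [  97.3 -170.4   -0.3] rows 5.16393309272589
B shift mm [-81.9 320.5   0.6] rows 8.704641039311657
SB shift mm [ 117.1 -257.4   -0.5] rows 7.441600891119779
J shift mm [-1.681e+02 -2.310e+01 -1.000e-01] rows 4.464580520539049
T shift mm [263.9 299.7   0.6] rows 10.509732002244528
```

Request:
carry_out:
  translation:
    - [0.025,0.0255,0]
    - [0.025,0.0255,0]
    - [0.025,0.0255,0]
    - [0.025,0.0255,0]
    - [0.025,0.0255,0]
    - [0.025,0.0255,0]
    - [0.025,0.0255,0]
    - [0.025,0.0255,0]
    - [0.025,0.0255,0]
    - [0.025,0.0255,0]
  rot:
    - [0,0,0]
    - [0,0,0]
    - [0,0,0]
    - [0,0,0]
    - [0,0,0]
    - [0,0,0]
    - [0,0,0]
    - [0,0,0]
    - [0,0,0]
    - [0,0,0]
  hand: 1

```text
t: 0.93
tcp_pos: [0.3804, 0.2318, 0.1992]
orientation: [0.0, 0.977, -0.211, -0.0]
wrist_force: [0.5, 0.1, 0.4]
width: 1.001
```

Request:
carry_out:
  translation:
    - [0.015,0.015,0]
    - [0.0145,0.015,0]
    - [0,0,0.03]
    - [0,0,0.03]
    - [0,0,0.025]
    - [0,0,0.015]
    - [0,0,0]
    - [0,0,0]
  rot:
    - [0,0,0]
    - [0,0,0]
    - [0,0,0]
    - [0,0,0]
    - [0,0,0]
    - [0,0,0]
    - [0,0,0]
    - [0,0,0]

```text
t: 1.6
tcp_pos: [0.3947, 0.1938, 0.099]
orientation: [0.001, 0.977, -0.211, -0.0]
wrist_force: [0.5, 0.7, 1.0]
width: 1.003
```

```bash
python3 go.py W; python3 - <<'E'
from h import *
p,d=arm.grab_frame("side");cv2.imwrite("pics/w1.png",cv2.resize(p[120:300,120:360,::-1],None,fx=3,fy=3))
E
```

```text
z axis [-0.001 -0.002 -1.   ] t 1.6
W shift mm [0.  0.3 0. ] rows 0.007916456531972121
```

View pics/w1.png

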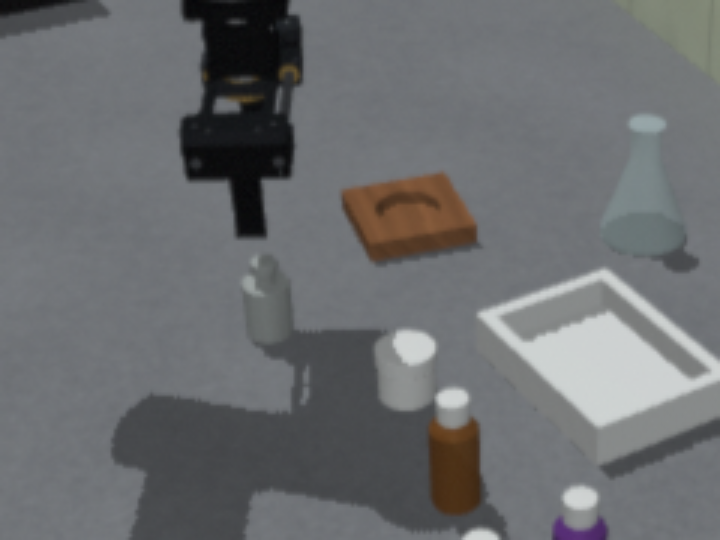

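The gripper (finger tip at crop (250,235)) hangs above the weight (knob at (265,262)), and nothing has been disturbed. I'll check the lateral offset by projecting the commanded TCP.

```bash
python3 - <<'E'
from h import *
o=arm.get_obs();p=o["tcp_pos"];ey=np.array([-.413,-.911,0])
for n in("side","top"):
    c=arm.camera_params(n)
    pr=lambda P:cv2.projectPoints(np.array(P,float),cv2.Rodrigues(c["extrinsics"][:3,:3])[0],c["extrinsics"][:3,3],c["mtx"],None)[0][:,0]
    q=[p,p+ey*.0435,p+ey*.058,[.3946,.1935,.068],[.3946,.1935,.024],[.3961,.1962,.068]];print(n,np.round(pr(q),1).tolist())
p,d=arm.grab_frame("side")
print("finger cols",[np.flatnonzero(p[r,180:225].max(-1)<45)[[0,-1]]+180 for r in(185,190,196)])
for r in(218,222,226):
    row=p[r,190:230].mean(-1);print(r,row.astype(int).tolist())
E
```

```text
side [[206.4, 195.3], [205.1, 205.3], [204.6, 208.7], [207.4, 207.1], [209.0, 222.5], [207.6, 206.4]]
top [[214.3, 290.9], [230.0, 298.4], [235.3, 300.9], [217.2, 291.5], [220.6, 291.9], [216.2, 290.9]]
finger cols [array([198, 206]), array([199, 207]), array([199, 208])]
218 [116, 116, 115, 117, 115, 114, 113, 115, 116, 117, 116, 99, 101, 109, 128, 131, 132, 133, 115, 108, 105, 102, 98, 97, 95, 87, 84, 111, 116, 116, 117, 118, 119, 119, 118, 118, 117, 117, 116, 116]
222 [115, 117, 116, 116, 115, 114, 112, 113, 114, 115, 113, 104, 97, 100, 104, 105, 106, 108, 108, 107, 105, 103, 98, 96, 94, 88, 85, 99, 114, 117, 117, 117, 118, 118, 117, 117, 117, 116, 114, 113]
226 [115, 116, 116, 117, 117, 116, 115, 115, 117, 117, 116, 111, 98, 99, 102, 103, 104, 108, 107, 106, 105, 102, 98, 95, 94, 89, 84, 92, 111, 115, 116, 117, 116, 118, 118, 116, 117, 116, 115, 115]
```

```bash
python3 - <<'E'
from h import *
p,d=arm.grab_frame("side");P=cloud("side",d)
for r in range(182,206,3):print(r,d[r,203].round(3),np.round(P[r,203],3),p[r,203])
p,d=arm.grab_frame("top");P=cloud("top",d);cv2.imwrite("pics/t1.png",cv2.resize(p[200:340,130:330,::-1],None,fx=4,fy=4))
z=P[...,2]
m=(z>.1)&(z<.24);v,u=np.nonzero(m[260:320,170:270]);print(u.min()+170,u.max()+170,v.min()+260,v.max()+260)
E
```

```text
182 1.365 [0.374 0.142 0.169] [10 12 12]
185 1.368 [0.373 0.141 0.162] [10 10 13]
188 1.379 [0.374 0.146 0.151] [ 9  9 11]
191 1.38 [0.373 0.144 0.145] [14 14 15]
194 1.388 [0.373 0.147 0.135] [12 11 13]
197 1.392 [0.372 0.147 0.128] [28 28 30]
200 1.624 [ 0.429  0.335 -0.001] [114 117 121]
203 1.615 [ 0.425  0.324 -0.003] [114 118 121]
170 247 260 319
```

View pics/t1.png

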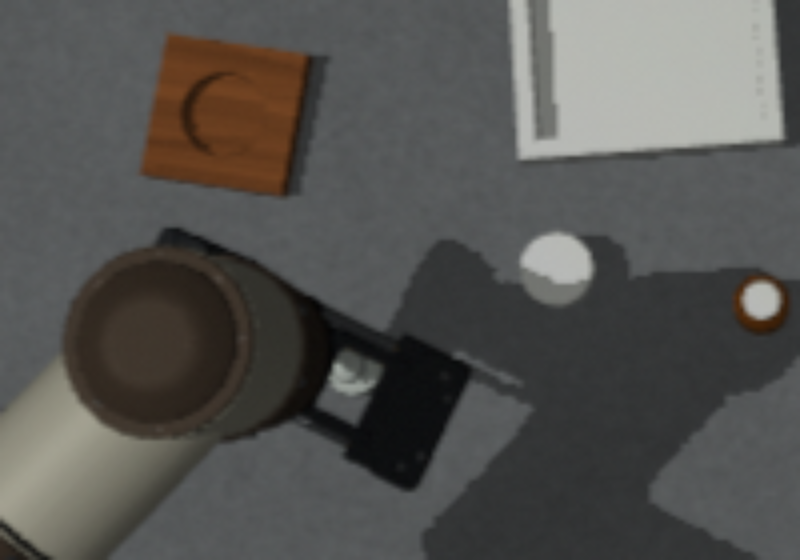

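The closing direction is right: both fingers straddle the weight (knob at crop (350,370)) in line. However, the visible finger tip sits about 25 mm above the reported TCP. I'll descend, close and check.

Request:
carry_out:
  translation:
    - [0.002,0,0.02]
    - [0,0,0.02]
    - [0,0,0.015]
    - [0,0,0.015]
    - [0,0,0.01]
    - [0,0,0]
    - [0,0,0]
  rot:
    - [0,0,0]
    - [0,0,0]
    - [0,0,0]
    - [0,0,0]
    - [0,0,0]
    - [0,0,0]
    - [0,0,0]

```text
t: 2.38
tcp_pos: [0.3971, 0.1937, 0.0199]
orientation: [-0.0, 0.977, -0.211, 0.0]
wrist_force: [0.2, 0.5, -0.4]
width: 1.0
```

```bash
python3 - <<'E'
from h import *
p,d=arm.grab_frame("side");P=cloud("side",d)
cv2.imwrite("pics/w2.png",cv2.resize(p[170:260,150:270,::-1],None,fx=6,fy=6))
for r in range(205,240,3):print(r,np.round(P[r,204],3),p[r,204])
E
```

```text
205 [0.363 0.114 0.128] [13 12 14]
208 [0.36  0.109 0.124] [12 12 15]
211 [0.369 0.14  0.095] [12 12 12]
214 [0.37  0.146 0.084] [ 9 11 11]
217 [0.369 0.144 0.077] [ 9  9 11]
220 [0.369 0.147 0.067] [13 12 14]
223 [0.369 0.151 0.056] [11 11 13]
226 [0.368 0.149 0.049] [15 15 16]
229 [0.379 0.189 0.013] [ 96 100 100]
232 [0.378 0.189 0.004] [ 97 101 101]
235 [ 0.376  0.184 -0.001] [111 113 117]
238 [ 0.372  0.173 -0.001] [114 117 121]
```

View pics/w2.png

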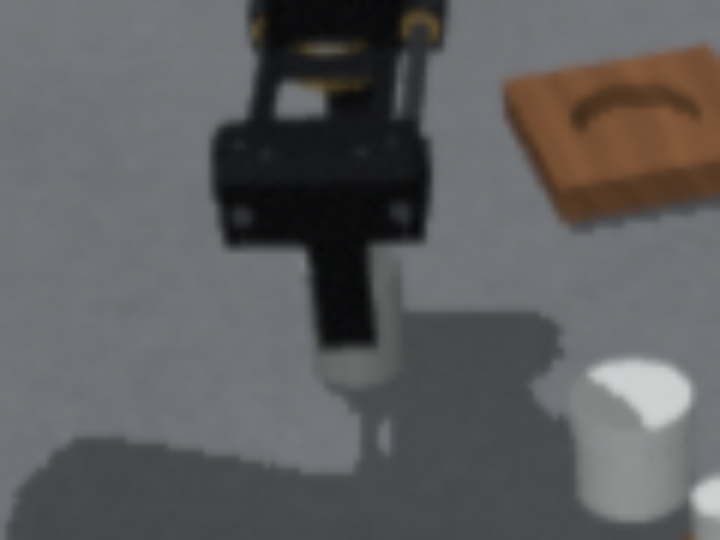

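The depth data puts the tips (crop row 345) at about z=0.046 while the TCP reads 0.020, so gripping here would only catch the top rim of the cylinder. Going 14 mm lower is safe under either reading, so I'll do that and then close.

Request:
carry_out:
  translation:
    - [0,0,0.005]
    - [0,0,0.005]
    - [0,0,0.004]
    - [0,0,0]
  rot:
    - [0,0,0]
    - [0,0,0]
    - [0,0,0]
    - [0,0,0]

```text
t: 2.77
tcp_pos: [0.3964, 0.193, 0.0048]
orientation: [0.001, 0.977, -0.211, -0.0]
wrist_force: [0.3, 0.5, 0.1]
width: 0.999
```

Request:
carry_out:
  translation:
    - [0,0,0]
    - [0,0,0]
    - [0,0,0]
    - [0,0,0]
    - [0,0,0]
  rot:
    - [0,0,0]
    - [0,0,0]
    - [0,0,0]
    - [0,0,0]
    - [0,0,0]
  hand: 0.5

```text
t: 3.18
tcp_pos: [0.3969, 0.1935, 0.0055]
orientation: [-0.0, 0.977, -0.211, 0.0]
wrist_force: [0.0, 0.4, 1.3]
width: 0.706
```

```bash
python3 - <<'E'
from h import *
p,d=arm.grab_frame("side");P=cloud("side",d)
cv2.imwrite("pics/w3.png",cv2.resize(p[170:260,150:270,::-1],None,fx=6,fy=6))
for r in range(214,240,3):print(r,np.round(P[r,206],3),p[r,206])
E
```

```text
214 [0.364 0.112 0.105] [10 11 11]
217 [0.377 0.155 0.068] [ 8 10 11]
220 [0.376 0.154 0.061] [ 8  9 11]
223 [0.377 0.161 0.047] [10 11 12]
226 [0.375 0.158 0.042] [14 14 15]
229 [0.375 0.161 0.031] [34 35 37]
232 [0.382 0.185 0.005] [101 106 105]
235 [0.38 0.18 0.  ] [88 91 93]
238 [0.375 0.168 0.001] [114 117 120]
```

View pics/w3.png

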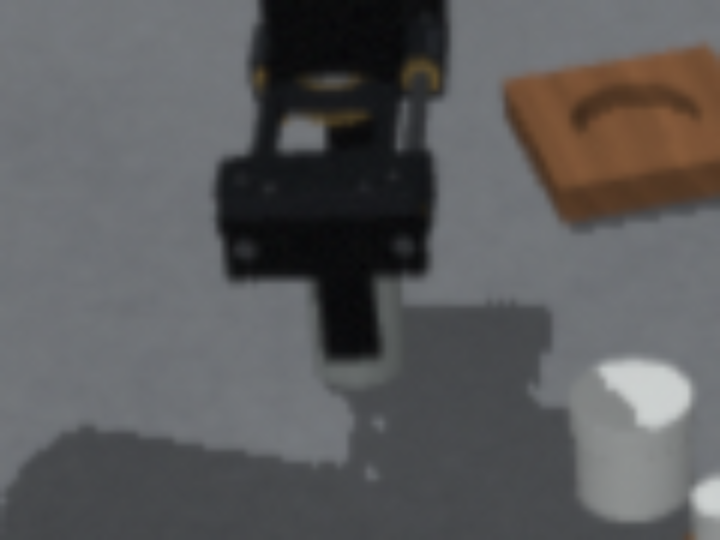

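The tip stays about 25 mm above the TCP reading (tip at crop row 358, z≈0.03), so this isn't finger swing. I'll go lower in small steps and watch the force to settle it.

Request:
carry_out:
  translation:
    - [0,0,0.002]
    - [0,0,0.002]
    - [0,0,0]
    - [0,0,0.0015]
    - [0,0,0]
  rot:
    - [0,0,0]
    - [0,0,0]
    - [0,0,0]
    - [0,0,0]
    - [0,0,0]
  hand: 0.65

```text
t: 3.65
tcp_pos: [0.3967, 0.1932, -0.0004]
orientation: [0.0, 0.977, -0.211, -0.0]
wrist_force: [0.2, 0.1, -0.3]
width: 0.647
```

Request:
carry_out:
  translation:
    - [0,0,0.0015]
    - [0,0,0]
  rot:
    - [0,0,0]
    - [0,0,0]

```text
t: 3.82
tcp_pos: [0.3967, 0.1933, -0.0019]
orientation: [0.0, 0.977, -0.211, -0.0]
wrist_force: [-0.2, -0.8, 0.1]
width: 0.649
```

With the reading at −2 mm there is no contact force, so the real tips are about 25 mm above the reported TCP. I'll continue down to a reading of −0.010 (tip about 15 mm, the intended grip height), then close.

Request:
carry_out:
  translation:
    - [0,0,0.002]
    - [0,0,0.002]
    - [0,0,0.002]
    - [0,0,0.002]
    - [0,0,0]
  rot:
    - [0,0,0]
    - [0,0,0]
    - [0,0,0]
    - [0,0,0]
    - [0,0,0]

```text
t: 4.23
tcp_pos: [0.3965, 0.1931, -0.0101]
orientation: [0.0, 0.977, -0.211, -0.0]
wrist_force: [1.2, -1.0, 0.5]
width: 0.653
```

Request:
carry_out:
  translation:
    - [0,0,0]
    - [0,0,0]
    - [0,0,0]
    - [0,0,0]
    - [0,0,0]
    - [0,0,0]
    - [0,0,0]
  rot:
    - [0,0,0]
    - [0,0,0]
    - [0,0,0]
    - [0,0,0]
    - [0,0,0]
    - [0,0,0]
    - [0,0,0]
  hand: 0

```text
t: 4.82
tcp_pos: [0.3975, 0.1942, -0.0094]
orientation: [-0.001, 0.977, -0.211, 0.001]
wrist_force: [1.8, 2.0, -0.9]
width: 0.43
```

Request:
carry_out:
  translation:
    - [0,0,-0.005]
    - [0,0,-0.01]
    - [0,0,-0.02]
    - [0,0,-0.03]
    - [0,0,-0.03]
    - [0,0,-0.02]
    - [0,0,0]
  rot:
    - [0,0,0]
    - [0,0,0]
    - [0,0,0]
    - [0,0,0]
    - [0,0,0]
    - [0,0,0]
    - [0,0,0]

```text
t: 5.4
tcp_pos: [0.3979, 0.1943, 0.1088]
orientation: [-0.003, 0.977, -0.211, 0.002]
wrist_force: [0.4, -0.1, -4.3]
width: 0.427
```

```bash
python3 go.py BL; python3 - <<'E'
from h import *
p,d=arm.grab_frame("side");P=cloud("side",d)
cv2.imwrite("pics/w4.png",cv2.resize(p[130:250,140:300,::-1],None,fx=4.5,fy=4.5))
E
```

```text
z axis [ 0.005  0.004 -1.   ] t 5.4
BL shift mm [ 108.  -157.3    1.2] rows 5.022687155434268
```

View pics/w4.png

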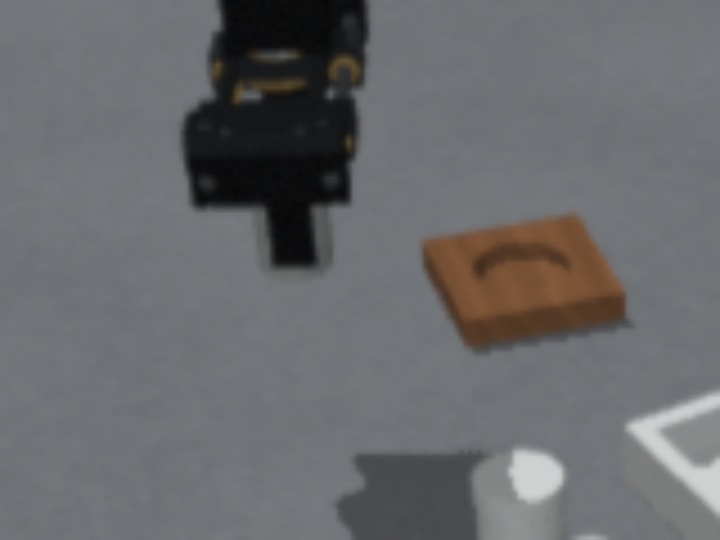

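The weight is held upright and centred (crop (295,240), width 0.43 ≈ 37.4 mm, force −4.3 N ≈ its weight). Base on the floor corresponds to a reading of −0.0095, so the recess floor will be at about −0.0015.

Request:
carry_out:
  translation:
    - [0.012,-0.017,0]
    - [0.018,-0.026,0]
    - [0.021,-0.031,0]
    - [0.021,-0.031,0]
    - [0.019,-0.027,0]
    - [0.012,-0.017,0]
    - [0.006,-0.008,0]
    - [0,0,0]
    - [0,0,0.02]
    - [0,0,0.02]
  rot:
    - [0,0,0]
    - [0,0,0]
    - [0,0,0]
    - [0,0,0]
    - [0,0,0]
    - [0,0,0]
    - [0,0,0]
    - [0,0,0]
    - [0,0,0]
    - [0,0,0]

```text
t: 6.28
tcp_pos: [0.5593, 0.2903, 0.063]
orientation: [0.001, 0.977, -0.212, -0.001]
wrist_force: [-0.1, -0.1, -5.6]
width: 0.426
```

Request:
carry_out:
  translation:
    - [0,0,0.02]
    - [0,0,0.02]
    - [0,0,0.01]
    - [0,0,0]
    - [0,0,0]
  rot:
    - [0,0,0]
    - [0,0,0]
    - [0,0,0]
    - [0,0,0]
    - [0,0,0]

```text
t: 6.7
tcp_pos: [0.5598, 0.2904, 0.0141]
orientation: [0.001, 0.977, -0.211, -0.001]
wrist_force: [0.0, 0.1, -5.3]
width: 0.43
```

```bash
python3 go.py BL; python3 - <<'E'
from h import *
p,d=arm.grab_frame("side");P=cloud("side",d)
cv2.imwrite("pics/w5.png",cv2.resize(p[150:220,210:300,::-1],None,fx=8,fy=8,interpolation=cv2.INTER_CUBIC))
E
```

```text
z axis [-0.003 -0.002 -1.   ] t 6.7
BL shift mm [ 0.3 -3.  -0. ] rows 0.07870314390654788
```

View pics/w5.png

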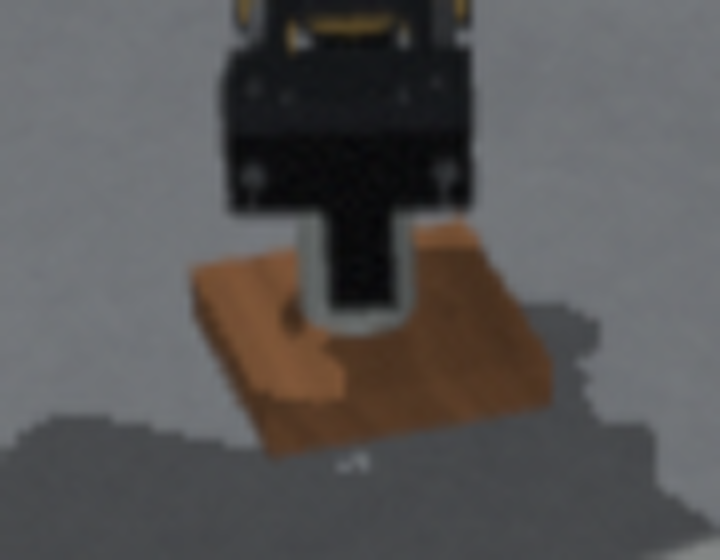

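The weight hangs 5–6 mm above the block. Its base centre is at crop column 357 against a block/recess centre of about 367, i.e. about 3 mm short in tool x. I'll correct that, lower and release.

Request:
carry_out:
  translation:
    - [0.003,-0.001,0]
    - [0,0,0.004]
    - [0,0,0.004]
    - [0,0,0.003]
    - [0,0,0.002]
    - [0,0,0.001]
    - [0,0,0.001]
    - [0,0,0]
  rot:
    - [0,0,0]
    - [0,0,0]
    - [0,0,0]
    - [0,0,0]
    - [0,0,0]
    - [0,0,0]
    - [0,0,0]
    - [0,0,0]

```text
t: 7.42
tcp_pos: [0.5639, 0.291, 0.0001]
orientation: [0.0, 0.977, -0.211, -0.0]
wrist_force: [0.6, -0.6, -5.0]
width: 0.427
```

Request:
carry_out:
  translation:
    - [0,0,0.001]
    - [0,0,0.001]
    - [0,0,0]
  rot:
    - [0,0,0]
    - [0,0,0]
    - [0,0,0]

```text
t: 7.67
tcp_pos: [0.5642, 0.2911, -0.0013]
orientation: [-0.0, 0.977, -0.211, 0.0]
wrist_force: [-0.6, 0.2, -2.1]
width: 0.428
```

Request:
carry_out:
  translation:
    - [0,0,0]
    - [0,0,0]
    - [0,0,0]
    - [0,0,-0.01]
    - [0,0,-0.02]
    - [0,0,-0.03]
    - [0,0,-0.03]
    - [0,0,-0.03]
    - [0,0,-0.01]
    - [0,0,0]
  rot:
    - [0,0,0]
    - [0,0,0]
    - [0,0,0]
    - [0,0,0]
    - [0,0,0]
    - [0,0,0]
    - [0,0,0]
    - [0,0,0]
    - [0,0,0]
    - [0,0,0]
  hand: 0.65

```text
t: 8.5
tcp_pos: [0.5662, 0.2925, 0.1336]
orientation: [-0.004, 0.977, -0.211, 0.003]
wrist_force: [0.8, 0.4, -0.1]
width: 0.648
```

Request:
carry_out:
  translation:
    - [0.0035,0.038,0]
    - [0.0035,0.038,0]
    - [0.0035,0.038,0]
    - [0.0035,0.038,0]
    - [0.0035,0.038,0]
    - [0.0035,0.038,0]
    - [0.0035,0.038,0]
    - [0.0035,0.038,0]
    - [0.0035,0.038,0]
    - [0.003,0.037,0]
  rot:
    - [0,0,0]
    - [0,0,0]
    - [0,0,0]
    - [0,0,0]
    - [0,0,0]
    - [0,0,0]
    - [0,0,0]
    - [0,0,0]
    - [0,0,0]
    - [0,0,0]
  hand: 1

```text
t: 9.33
tcp_pos: [0.4371, -0.07, 0.1276]
orientation: [0.0, 0.977, -0.211, -0.001]
wrist_force: [0.6, -0.3, 0.7]
width: 0.997
```

```bash
python3 go.py A; python3 - <<'E'
from h import *
p,d=arm.grab_frame("top");P=cloud("top",d);z=P[...,2]
m=((z>.06)&(z<.1)).astype(np.uint8)*255
try:
    k=blob(m,(165,205,215,255));M=cv2.moments(k);c=[M["m10"]/M["m00"],M["m01"]/M["m00"]];print(c,ray("top",c,.076),np.median(z[int(c[1]),int(c[0])]))
except Exception as e:print(e)
cv2.imwrite("pics/t2.png",cv2.resize(p[180:320,150:400,::-1],None,fx=3.2,fy=3.2))
E
```

```text
z axis [-0.002 -0.    -1.   ] t 9.3333
A shift mm [-1.3 -2.7 -0. ] rows 0.08004761433692976
[181.03401360544217, 225.3877551020408] [[0.56160297 0.29143057 0.076     ]] 0.0811867420955554
```

View pics/t2.png

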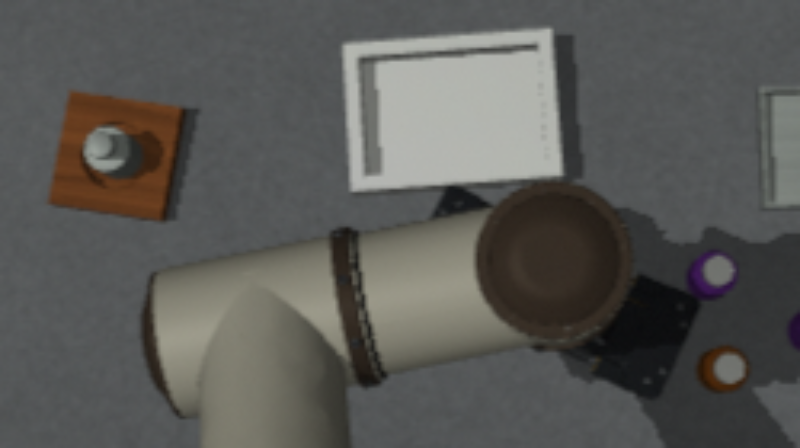

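The weight (crop (110,150)) stands in the recess, within about 4 mm of centre by the same camera. Comparing that with the release pose, the arm frame is the top-camera frame plus (2.6, −0.3) mm. Using that offset for bottle A.

Request:
carry_out:
  translation:
    - [0.0015,-0.005,0.01]
    - [0,0,0.03]
    - [0,0,0.03]
    - [0,0,0.025]
    - [0,0,0.015]
    - [0,0,0.01]
    - [0,0,0]
  rot:
    - [0,0,0]
    - [0,0,0]
    - [0,0,0]
    - [0,0,0]
    - [0,0,0]
    - [0,0,0]
    - [0,0,0]

```text
t: 9.97
tcp_pos: [0.4396, -0.065, 0.0057]
orientation: [0.001, 0.977, -0.212, -0.003]
wrist_force: [-1.6, 0.7, 0.5]
width: 0.999
```

Request:
carry_out:
  translation:
    - [0,0,0]
    - [0,0,0]
    - [0,0,0]
    - [0,0,0]
    - [0,0,0]
    - [0,0,0]
    - [0,0,0]
    - [0,0,0]
    - [0,0,0]
    - [0,0,0]
  rot:
    - [0,0,0]
    - [0,0,0]
    - [0,0,0]
    - [0,0,0]
    - [0,0,0]
    - [0,0,0]
    - [0,0,0]
    - [0,0,0]
    - [0,0,0]
    - [0,0,0]
  hand: 0

```text
t: 10.8
tcp_pos: [0.4422, -0.0646, 0.0084]
orientation: [0.0, 0.977, -0.211, -0.0]
wrist_force: [-0.4, -0.2, 1.9]
width: 0.402
```

Request:
carry_out:
  translation:
    - [0,0,-0.005]
    - [0,0,-0.01]
    - [0,0,-0.02]
    - [0,0,-0.025]
    - [0,0,-0.02]
    - [0,0,-0.01]
    - [0,0,0]
  rot:
    - [0,0,0]
    - [0,0,0]
    - [0,0,0]
    - [0,0,0]
    - [0,0,0]
    - [0,0,0]
    - [0,0,0]

```text
t: 11.38
tcp_pos: [0.4442, -0.0642, 0.101]
orientation: [-0.001, 0.977, -0.211, 0.003]
wrist_force: [0.5, -0.3, -1.3]
width: 0.403
```

```bash
sed -i 's/SA=(.596,.048)/SA=(.600,.049)/;s/SB=(.602,-.024)/SB=(.606,-.022)/;s/B=(.389,-.210)/B=(.393,-.209)/;s/J=(.4585,.0665)/J=(.462,.067)/;s/T=(.575,-.3155)/T=(.579,-.314)/' go.py; python3 go.py SA; python3 - <<'E'
from h import *
p,d=arm.grab_frame("side");P=cloud("side",d)
cv2.imwrite("pics/a1.png",cv2.resize(p[170:310,200:390,::-1],None,fx=4,fy=4))
E
```

```text
z axis [ 0.006  0.001 -1.   ] t 11.3833
SA shift mm [  95.2 -167.4    1.1] rows 5.067521953289784
```

View pics/a1.png

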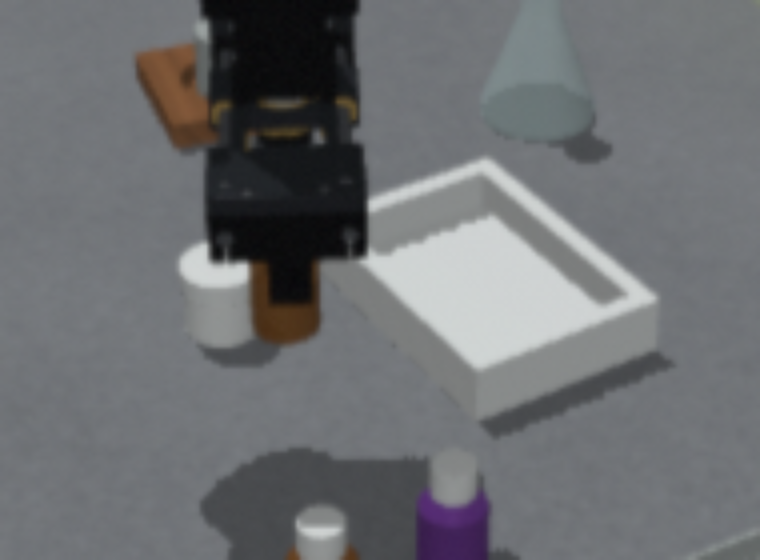

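Bottle A is held upright (crop (285,300), width 0.402 ≈ 35 mm). Its base is on the floor at a reading of 0.0084, so the box floor is at about 0.0204.

Request:
carry_out:
  translation:
    - [0.01,-0.017,0]
    - [0.017,-0.03,0]
    - [0.02,-0.035,0]
    - [0.02,-0.035,0]
    - [0.015,-0.028,0]
    - [0.009,-0.015,0]
    - [0.004,-0.007,0]
    - [0,0,0.01]
    - [0,0,0.02]
    - [0,0,0.02]
  rot:
    - [0,0,0]
    - [0,0,0]
    - [0,0,0]
    - [0,0,0]
    - [0,0,0]
    - [0,0,0]
    - [0,0,0]
    - [0,0,0]
    - [0,0,0]
    - [0,0,0]

```text
t: 12.27
tcp_pos: [0.5961, 0.0475, 0.0469]
orientation: [0.0, 0.977, -0.212, -0.001]
wrist_force: [-0.0, 0.4, -1.3]
width: 0.405
```

Request:
carry_out:
  translation:
    - [0,0,0.01]
    - [0,0,0.006]
    - [0,0,0.004]
    - [0,0,0.002]
    - [0,0,0.002]
    - [0,0,0.002]
    - [0,0,0]
  rot:
    - [0,0,0]
    - [0,0,0]
    - [0,0,0]
    - [0,0,0]
    - [0,0,0]
    - [0,0,0]
    - [0,0,0]

```text
t: 12.85
tcp_pos: [0.598, 0.0484, 0.0227]
orientation: [-0.0, 0.977, -0.211, 0.0]
wrist_force: [-0.4, 1.3, -1.3]
width: 0.408
```

Request:
carry_out:
  translation:
    - [0,0,0.001]
    - [0,0,0.001]
    - [0,0,0]
  rot:
    - [0,0,0]
    - [0,0,0]
    - [0,0,0]

```text
t: 13.1
tcp_pos: [0.598, 0.0485, 0.0205]
orientation: [-0.0, 0.977, -0.211, 0.0]
wrist_force: [0.0, 0.6, -0.2]
width: 0.403
```

Request:
carry_out:
  translation:
    - [0,0,0]
    - [0,0,0]
    - [0,0,0]
    - [0,0,-0.01]
    - [0,0,-0.02]
    - [0,0,-0.03]
    - [0,0,-0.03]
    - [0,0,-0.02]
    - [0,0,0]
  rot:
    - [0,0,0]
    - [0,0,0]
    - [0,0,0]
    - [0,0,0]
    - [0,0,0]
    - [0,0,0]
    - [0,0,0]
    - [0,0,0]
    - [0,0,0]
  hand: 0.6

```text
t: 13.85
tcp_pos: [0.6014, 0.049, 0.1371]
orientation: [-0.002, 0.978, -0.211, 0.005]
wrist_force: [0.5, -0.1, 0.2]
width: 0.598
```

Request:
carry_out:
  translation:
    - [-0.008,0.032,0]
    - [-0.008,0.032,0]
    - [-0.008,0.032,0]
    - [-0.008,0.032,0]
    - [-0.008,0.032,0]
    - [-0.008,0.032,0]
    - [-0.008,0.032,0]
    - [-0.008,0.032,0]
    - [-0.008,0.032,0]
    - [-0.008,0.031,0]
  rot:
    - [0,0,0]
    - [0,0,0]
    - [0,0,0]
    - [0,0,0]
    - [0,0,0]
    - [0,0,0]
    - [0,0,0]
    - [0,0,0]
    - [0,0,0]
    - [0,0,0]
  hand: 1

```text
t: 14.68
tcp_pos: [0.3918, -0.2101, 0.1308]
orientation: [0.0, 0.977, -0.211, 0.0]
wrist_force: [-0.0, -0.9, 0.3]
width: 1.0
```

```bash
python3 go.py B; python3 - <<'E'
from h import *
p,d=arm.grab_frame("top")
cv2.imwrite("pics/t3.png",cv2.resize(p[170:330,230:430,::-1],None,fx=3.7,fy=3.7))
E
```

```text
z axis [ 0. -0. -1.] t 14.6833
B shift mm [ 0.6 -1.5  0. ] rows 0.043120099555232105
```

View pics/t3.png

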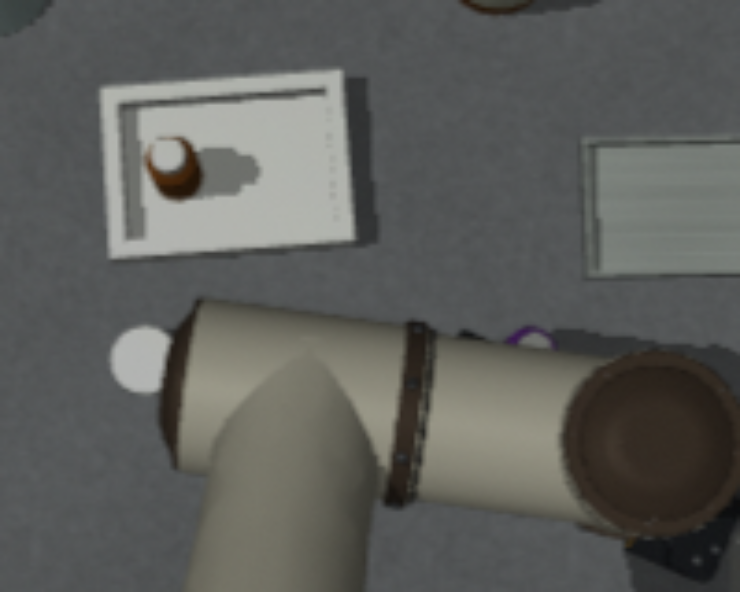

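Bottle A stands in the left half of the box (crop (172,165)). Next is bottle B, with the fingers clear of the purple pair.

Request:
carry_out:
  translation:
    - [0.0005,-0.0015,0]
    - [0,0,0.02]
    - [0,0,0.03]
    - [0,0,0.025]
    - [0,0,0.02]
    - [0,0,0.015]
    - [0,0,0.012]
    - [0,0,0]
  rot:
    - [0,0,0]
    - [0,0,0]
    - [0,0,0]
    - [0,0,0]
    - [0,0,0]
    - [0,0,0]
    - [0,0,0]
    - [0,0,0]

```text
t: 15.4
tcp_pos: [0.3931, -0.2071, 0.0064]
orientation: [0.0, 0.977, -0.211, -0.002]
wrist_force: [-0.0, 0.7, 0.9]
width: 1.003
```

Request:
carry_out:
  translation:
    - [0,0,0]
    - [0,0,0]
    - [0,0,0]
    - [0,0,0]
    - [0,0,0]
    - [0,0,0]
    - [0,0,0]
    - [0,0,0]
    - [0,0,0]
    - [0,0,0]
  rot:
    - [0,0,0]
    - [0,0,0]
    - [0,0,0]
    - [0,0,0]
    - [0,0,0]
    - [0,0,0]
    - [0,0,0]
    - [0,0,0]
    - [0,0,0]
    - [0,0,0]
  hand: 0

```text
t: 16.23
tcp_pos: [0.3943, -0.208, 0.0084]
orientation: [0.0, 0.977, -0.211, -0.0]
wrist_force: [-0.3, -0.6, 1.3]
width: 0.402
```

Request:
carry_out:
  translation:
    - [0,0,-0.005]
    - [0,0,-0.01]
    - [0,0,-0.02]
    - [0,0,-0.03]
    - [0,0,-0.03]
    - [0,0,-0.02]
    - [0,0,-0.015]
    - [0,0,0]
    - [0,0,0]
  rot:
    - [0,0,0]
    - [0,0,0]
    - [0,0,0]
    - [0,0,0]
    - [0,0,0]
    - [0,0,0]
    - [0,0,0]
    - [0,0,0]
    - [0,0,0]

```text
t: 16.98
tcp_pos: [0.3942, -0.2077, 0.1385]
orientation: [-0.0, 0.977, -0.211, 0.001]
wrist_force: [-0.6, 0.7, -1.9]
width: 0.404
```

```bash
python3 go.py SB; python3 - <<'E'
from h import *
p,d=arm.grab_frame("side")
cv2.imwrite("pics/b1.png",cv2.resize(p[190:380,200:440,::-1],None,fx=3,fy=3))
E
```

```text
z axis [ 0.001  0.    -1.   ] t 16.9833
SB shift mm [ 116.1 -256.7    0.4] rows 7.412904829956188
```

View pics/b1.png

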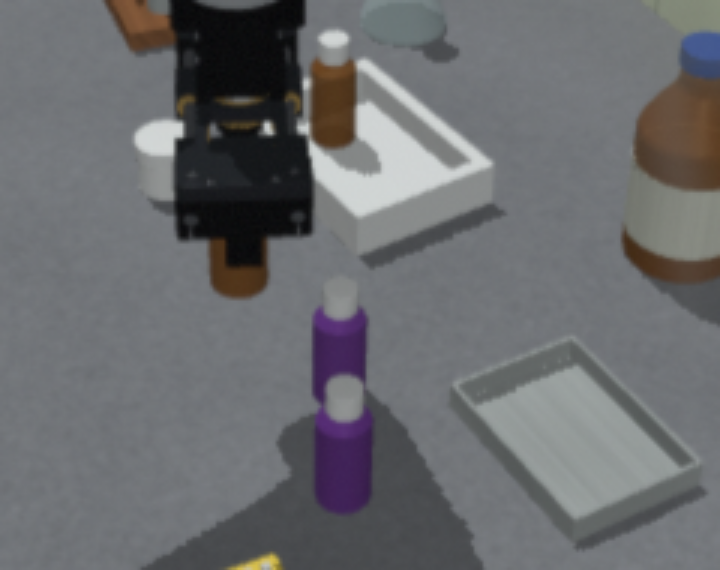

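Bottle B is held upright (crop (238,265)); A stands in the box and both purple bottles are undisturbed.

Request:
carry_out:
  translation:
    - [0.008,-0.018,0]
    - [0.014,-0.031,0]
    - [0.016,-0.036,0]
    - [0.016,-0.036,0]
    - [0.016,-0.036,0]
    - [0.016,-0.036,0]
    - [0.014,-0.031,0]
    - [0.01,-0.021,0]
    - [0.006,-0.012,0]
    - [0,0,0]
  rot:
    - [0,0,0]
    - [0,0,0]
    - [0,0,0]
    - [0,0,0]
    - [0,0,0]
    - [0,0,0]
    - [0,0,0]
    - [0,0,0]
    - [0,0,0]
    - [0,0,0]

```text
t: 17.87
tcp_pos: [0.607, -0.0199, 0.135]
orientation: [0.001, 0.978, -0.21, -0.002]
wrist_force: [-0.8, -0.3, -1.3]
width: 0.406
```

Request:
carry_out:
  translation:
    - [0,0,0.015]
    - [0,0,0.025]
    - [0,0,0.03]
    - [0,0,0.02]
    - [0,0,0.01]
    - [0,0,0.007]
    - [0,0,0.004]
    - [0,0,0.002]
    - [0,0,0.002]
    - [0,0,0]
  rot:
    - [0,0,0]
    - [0,0,0]
    - [0,0,0]
    - [0,0,0]
    - [0,0,0]
    - [0,0,0]
    - [0,0,0]
    - [0,0,0]
    - [0,0,0]
    - [0,0,0]

```text
t: 18.7
tcp_pos: [0.6066, -0.0217, 0.0241]
orientation: [-0.0, 0.977, -0.211, 0.001]
wrist_force: [-0.4, -0.8, -2.2]
width: 0.404
```

Request:
carry_out:
  translation:
    - [0,0,0.0015]
    - [0,0,0.001]
    - [0,0,0.001]
    - [0,0,0]
  rot:
    - [0,0,0]
    - [0,0,0]
    - [0,0,0]
    - [0,0,0]

```text
t: 19.03
tcp_pos: [0.6065, -0.0218, 0.0205]
orientation: [-0.0, 0.977, -0.211, 0.001]
wrist_force: [-0.1, 0.1, 1.5]
width: 0.407
```

Request:
carry_out:
  translation:
    - [0,0,0]
    - [0,0,0]
    - [0,0,0]
    - [0,0,-0.01]
    - [0,0,-0.02]
    - [0,0,-0.03]
    - [0,0,-0.03]
    - [0,0,-0.02]
    - [0,0,0]
  rot:
    - [0,0,0]
    - [0,0,0]
    - [0,0,0]
    - [0,0,0]
    - [0,0,0]
    - [0,0,0]
    - [0,0,0]
    - [0,0,0]
    - [0,0,0]
  hand: 0.6

```text
t: 19.78
tcp_pos: [0.6097, -0.0216, 0.1365]
orientation: [-0.002, 0.978, -0.211, 0.006]
wrist_force: [0.2, 0.2, 0.4]
width: 0.6
```

Request:
carry_out:
  translation:
    - [-0.028,-0.0035,0]
    - [-0.035,-0.0045,0]
    - [-0.035,-0.0045,0]
    - [-0.035,-0.0045,0]
    - [-0.025,-0.003,0]
    - [-0.01,-0.001,0]
    - [0,0,0.02]
    - [0,0,0.03]
    - [0,0,0.02]
    - [0,0,0]
  rot:
    - [0,0,0]
    - [0,0,0]
    - [0,0,0]
    - [0,0,0]
    - [0,0,0]
    - [0,0,0]
    - [0,0,0]
    - [0,0,0]
    - [0,0,0]
    - [0,0,0]
  hand: 1

```text
t: 20.62
tcp_pos: [0.4591, 0.0654, 0.0566]
orientation: [0.002, 0.977, -0.212, -0.003]
wrist_force: [-0.7, 0.2, -0.2]
width: 0.997
```

```bash
python3 go.py J; python3 - <<'E'
from h import *
print(arm.get_obs()["tcp_pos"])
p,d=arm.grab_frame("side")
cv2.imwrite("pics/j1.png",cv2.resize(p[150:290,180:380,::-1],None,fx=3.8,fy=3.8))
E
```

```text
z axis [-0.008 -0.003 -1.   ] t 20.6167
J shift mm [ 2.  -2.6 -0. ] rows 0.08615636687919052
[0.45912622 0.06543153 0.05656997]
```

View pics/j1.png

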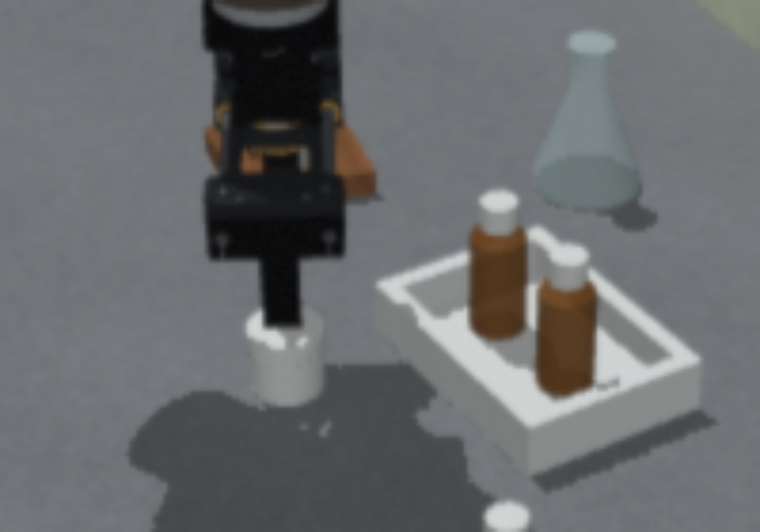

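Both bottles stand upright in the box (crop (498,265) and (567,320)), and the fingers straddle the jar (286,355).

Request:
carry_out:
  translation:
    - [0.0015,-0.002,0.01]
    - [0,0,0.02]
    - [0,0,0.015]
    - [0,0,0.01]
    - [0,0,0.006]
    - [0,0,0.004]
    - [0,0,0]
  rot:
    - [0,0,0]
    - [0,0,0]
    - [0,0,0]
    - [0,0,0]
    - [0,0,0]
    - [0,0,0]
    - [0,0,0]

```text
t: 21.25
tcp_pos: [0.4645, 0.068, -0.0052]
orientation: [-0.0, 0.977, -0.211, 0.0]
wrist_force: [-0.6, 0.9, 0.0]
width: 0.999
```

Request:
carry_out:
  translation:
    - [0,0,0]
    - [0,0,0]
    - [0,0,0]
    - [0,0,0]
    - [0,0,0]
    - [0,0,0]
    - [0,0,0]
    - [0,0,0]
    - [0,0,0]
    - [0,0,0]
  rot:
    - [0,0,0]
    - [0,0,0]
    - [0,0,0]
    - [0,0,0]
    - [0,0,0]
    - [0,0,0]
    - [0,0,0]
    - [0,0,0]
    - [0,0,0]
    - [0,0,0]
  hand: 0

```text
t: 22.08
tcp_pos: [0.4638, 0.0678, -0.005]
orientation: [0.0, 0.977, -0.211, -0.0]
wrist_force: [-1.2, -0.4, 2.6]
width: 0.534
```

Request:
carry_out:
  translation:
    - [0,0,-0.005]
    - [0,0,-0.01]
    - [0,0,-0.02]
    - [0,0,-0.03]
    - [0,0,-0.03]
    - [0,0,-0.03]
    - [0,0,-0.015]
    - [0,0,0]
    - [0,0,0]
  rot:
    - [0,0,0]
    - [0,0,0]
    - [0,0,0]
    - [0,0,0]
    - [0,0,0]
    - [0,0,0]
    - [0,0,0]
    - [0,0,0]
    - [0,0,0]

```text
t: 22.83
tcp_pos: [0.464, 0.0682, 0.1355]
orientation: [-0.001, 0.977, -0.211, 0.001]
wrist_force: [-1.7, 0.0, -1.4]
width: 0.537
```

```bash
python3 go.py T; python3 - <<'E'
from h import *
p,d=arm.grab_frame("side")
cv2.imwrite("pics/j2.png",cv2.resize(p[110:260,180:380,::-1],None,fx=3,fy=3))
E
```

```text
z axis [ 0.002  0.001 -1.   ] t 22.8333
T shift mm [262.6 300.5  -0.4] rows 10.502581909722233
```

View pics/j2.png

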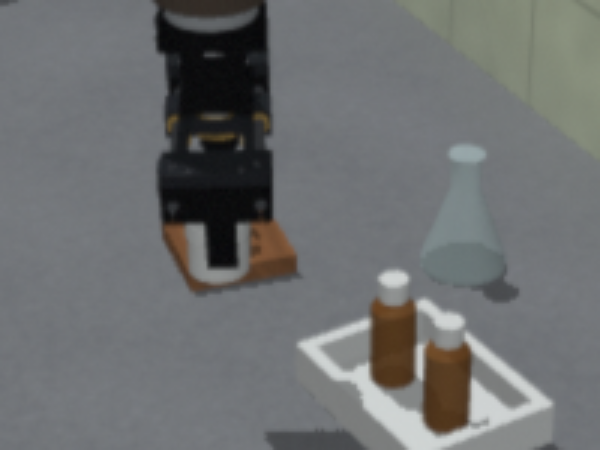

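The jar is held upright (crop (218,250), width 0.535 ≈ 46.6 mm, so on the lid). Its base is on the floor at a reading of −0.005, so the tray floor is at about −0.002.

Request:
carry_out:
  translation:
    - [0.012,0.014,0]
    - [0.02,0.023,0]
    - [0.025,0.029,0]
    - [0.025,0.029,0]
    - [0.025,0.029,0]
    - [0.025,0.029,0]
    - [0.025,0.029,0]
    - [0.025,0.029,0]
    - [0.025,0.029,0]
    - [0.022,0.025,0]
  rot:
    - [0,0,0]
    - [0,0,0]
    - [0,0,0]
    - [0,0,0]
    - [0,0,0]
    - [0,0,0]
    - [0,0,0]
    - [0,0,0]
    - [0,0,0]
    - [0,0,0]

```text
t: 23.72
tcp_pos: [0.5621, -0.2701, 0.1321]
orientation: [-0.0, 0.977, -0.212, -0.002]
wrist_force: [0.7, -0.1, -0.6]
width: 0.54
```

Request:
carry_out:
  translation:
    - [0.0175,0.018,0]
    - [0.011,0.012,0]
    - [0.005,0.0055,0]
    - [0,0,0]
    - [0,0,0.02]
    - [0,0,0.03]
    - [0,0,0.025]
    - [0,0,0.015]
    - [0,0,0.01]
    - [0,0,0]
  rot:
    - [0,0,0]
    - [0,0,0]
    - [0,0,0]
    - [0,0,0]
    - [0,0,0]
    - [0,0,0]
    - [0,0,0]
    - [0,0,0]
    - [0,0,0]
    - [0,0,0]

```text
t: 24.55
tcp_pos: [0.5768, -0.3123, 0.0319]
orientation: [-0.0, 0.978, -0.211, -0.003]
wrist_force: [0.0, 0.1, -1.5]
width: 0.54
```

```bash
python3 go.py T; python3 - <<'E'
from h import *
p,d=arm.grab_frame("side")
cv2.imwrite("pics/j3.png",cv2.resize(p[220:390,290:470,::-1],None,fx=3.5,fy=3.5))
E
```

```text
z axis [-0.006  0.002 -1.   ] t 24.55
T shift mm [ 2.7  0.6 -0. ] rows 0.07327845505538452
```

View pics/j3.png

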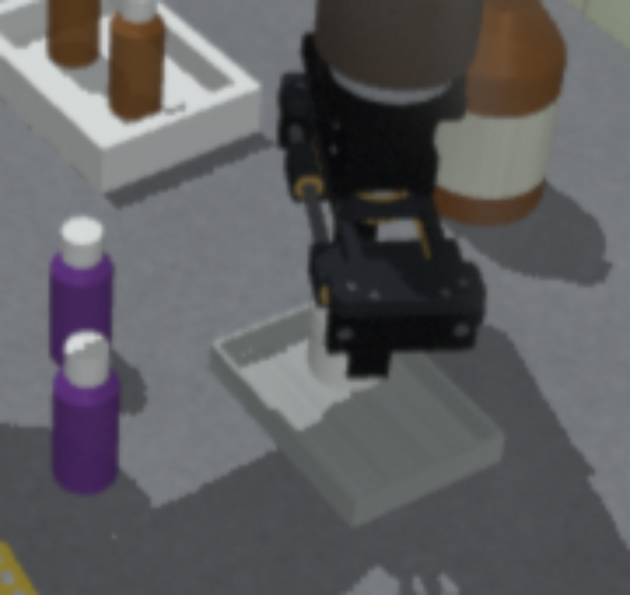

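The jar hangs over the tray; lowered by 34 mm it lands around crop (345,410), which is about the tray centre (349,401). The big bottle is untouched. Lowering.

Request:
carry_out:
  translation:
    - [0.0005,0,0.01]
    - [0,0,0.008]
    - [0,0,0.006]
    - [0,0,0.004]
    - [0,0,0.002]
    - [0,0,0.002]
    - [0,0,0]
  rot:
    - [0,0,0]
    - [0,0,0]
    - [0,0,0]
    - [0,0,0]
    - [0,0,0]
    - [0,0,0]
    - [0,0,0]

```text
t: 25.18
tcp_pos: [0.5792, -0.3144, 0.0026]
orientation: [-0.0, 0.977, -0.211, -0.0]
wrist_force: [-0.3, 0.2, -0.7]
width: 0.537
```

Request:
carry_out:
  translation:
    - [0,0,0.0015]
    - [0,0,0.0015]
    - [0,0,0.001]
    - [0,0,0.0005]
    - [0,0,0]
  rot:
    - [0,0,0]
    - [0,0,0]
    - [0,0,0]
    - [0,0,0]
    - [0,0,0]

```text
t: 25.6
tcp_pos: [0.5793, -0.3144, -0.0017]
orientation: [-0.0, 0.977, -0.211, -0.0]
wrist_force: [-0.6, 0.6, -0.3]
width: 0.541
```

Request:
carry_out:
  translation:
    - [0,0,0]
    - [0,0,0]
    - [0,0,0]
    - [0,0,0]
    - [0,0,-0.01]
    - [0,0,-0.02]
    - [0,0,-0.03]
    - [0,0,-0.04]
    - [0,0,-0.04]
    - [0,0,-0.04]
  rot:
    - [0,0,0]
    - [0,0,0]
    - [0,0,0]
    - [0,0,0]
    - [0,0,0]
    - [0,0,0]
    - [0,0,0]
    - [0,0,0]
    - [0,0,0]
    - [0,0,0]
  hand: 0.75

```text
t: 26.43
tcp_pos: [0.579, -0.3144, 0.1812]
orientation: [0.0, 0.977, -0.211, 0.0]
wrist_force: [0.5, -0.3, -0.2]
width: 0.75
```

Request:
carry_out:
  translation:
    - [0,0.03,0]
    - [0,0.035,0]
    - [0,0.035,0]
    - [0,0.035,0]
    - [0,0.035,0]
    - [0,0.03,0]
    - [0,0.02,0]
    - [0,0,0]
    - [0,0,0]
    - [0,0,0]
  rot:
    - [0,0,0]
    - [0,0,0]
    - [0,0,0]
    - [0,0,0]
    - [0,0,0]
    - [0,0,0]
    - [0,0,0]
    - [0,0,0]
    - [0,0,0]
    - [0,0,0]

```text
t: 27.27
tcp_pos: [0.4886, -0.5144, 0.1788]
orientation: [-0.0, 0.977, -0.211, 0.0]
wrist_force: [1.2, 0.8, 0.1]
width: 0.75
```

```bash
python3 - <<'E'
from h import *
ps={}
for n in("top","side"):
    p,d=arm.grab_frame(n);np.savez(f"pics/{n}F.npz",p=p,d=d);ps[n]=p
p,d=np.load("pics/topF.npz")["p"],np.load("pics/topF.npz")["d"];z=cloud("top",d)[...,2]
def f(nm,w,zl,zh,zp):
    k=blob(((z>zl)&(z<zh)).astype(np.uint8)*255,w);M=cv2.moments(k);c=[M["m10"]/M["m00"],M["m01"]/M["m00"]]
    mm=np.zeros(z.shape,np.uint8);cv2.drawContours(mm,[k],-1,1,-1)
    print(nm,np.round(c,1),np.round(ray("top",c,zp)[0,:2],4),"z",np.median(z[mm>0]).round(4))
f("wt",(165,205,215,255),.068,.09,.076);f("bot1",(258,190,293,240),.094,.115,.104);f("bot2",(293,190,327,240),.094,.115,.104)
f("jar",(385,205,440,245),.037,.06,.047);f("bigb",(350,125,390,155),.16,.2,.18);f("flask",(210,145,235,165),.088,.128,.108)
f("rack",(420,305,490,360),.045,.07,.056)
a=cv2.resize(ps["top"][120:360,150:490],(640,452));b=cv2.resize(ps["side"][140:460,150:470],(0,0),fx=1,fy=1)
cv2.imwrite("pics/final.png",a[:,:,::-1]);cv2.imwrite("pics/finals.png",cv2.resize(ps["side"][140:460,150:470,::-1],(600,600)))
o=arm.get_obs();print(o["t"],o["tcp_pos"],o["wrist_force"])
E
```

```text
wt [180.9 225.4] [0.5616 0.2919] z 0.0769
bot1 [274.4 211.6] [0.5949 0.0502] z 0.105
bot2 [302.4 208.7] [ 0.6031 -0.02  ] z 0.1049
jar [414.4 224.2] [ 0.5759 -0.3107] z 0.048
bigb [369.1 139.4] [ 0.7597 -0.1804] z 0.1809
flask [221.3 155.1] [0.7388 0.1885] z 0.1089
rack [469.1 335. ] [ 0.2943 -0.4419] z 0.0531
27.3667 [ 0.48912586 -0.51377218  0.17886611] [ 0.09829676 -0.09222687  0.13437111]
```

View pics/finals.png

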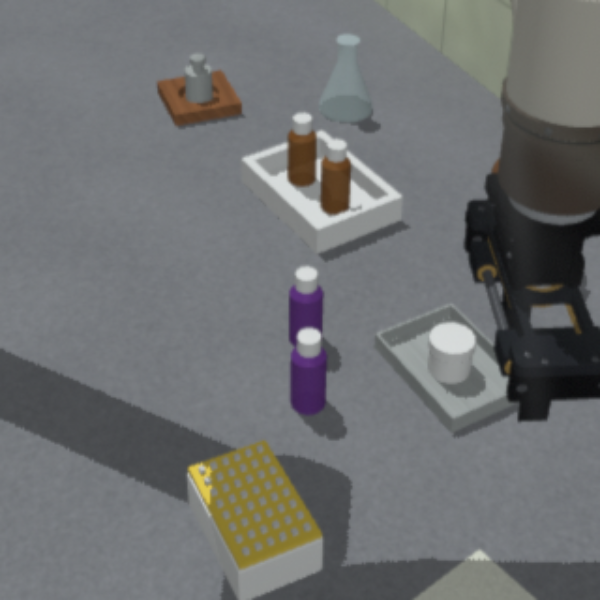

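The final picture shows the weight in its block (198,85), both bottles in the box, the jar in the tray (452,350), and the purple bottles and rack in place. The measured heights match resting on the floors. Handing in.

```bash
python3 -c "
from plant import arm;print(arm.close_job())"
```

```text
the job is handed in; nothing more can be done
None
```

All four things are put away, and I handed the job in at about 27 s of the 112 s allowed. The weight is in its recess, both amber bottles are in the foam box and the jar is in the steel tray.

**Final check, top camera:** the tops measured 77 mm for the weight, 105 mm for each bottle and 48 mm for the jar. Those are the heights they should have standing on their floors, plus about 1 mm of camera bias.
- **Weight:** about 4 mm from the recess centre; the limit is 14 mm.
- **Bottles and jar:** well inside the box and tray, all upright in the last side picture and let go, with the arm clear of everything.
- **Bystanders:** the big bottle and flask measured within 0.2 mm of where they started.

**What disagreed:**
- **TCP height:** the fingertips sat about 25 mm above the reported TCP height. I checked this with depth images and a slow lowering with no contact force. Grip heights allow for it, so some TCP readings went slightly below zero.
- **Camera frames:** the two cameras differed by 3–6 mm and the arm by about 3 mm. I corrected for this from where the weight was placed.
- **Tip rack:** its final top-camera reading was about 40 mm off its start, which I think is because the arm hid part of it. By eye, its visible corner in the last side picture is where it was in the first, to within a few pixels. I did not measure it again with the arm out of the way.

I viewed 15 pictures, one over the budget of 14.

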